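# Walk the olive-wood blank round to the fence

### The job

The heavy olive-wood blank stands more or less end-on to the fence: with the fingertips, push it round corner by corner until one of its long sides faces the fence, turning it clear of the fence so that it never touches the fence while it is still plainly crooked. Then push it up until that long side lies flush along the fence, with neither end sticking out past the fence's ends. Only push the blank, do not grip, lift or tip it, and leave everything else on the bench where it is.

Things in the scene. Friction and masses are not known exactly. Their poses are not given: they have to be found in the camera images.
- fence: The fence: a straight plywood-faced aluminium rail fixed to the white bench, 340 mm long, 45 mm high and 48 mm thick, with two low steel brackets on its far side. It does not move. Origin: on the bench surface at the middle of the length of its plywood working face (the face that looks towards the robot). x points square into the fence (away from the blank), y runs along the face, z up; the working face is the plane x = 0 and reaches from y = -170 mm to +170 mm.
- blank: The blank: a heavy rectangular block of brown olive wood with dark grain streaks, 95 mm (its x) by 160 mm (its y, the long way) by 65 mm high, about 0.9 kg, loose on the bench between robot and fence; it slides under a sideways push of roughly 4 to 12 N. Origin: centre of its underside. Its long sides are the faces at x = -47.5 and +47.5 mm; they are alike and either may go to the fence.
- figurine: Bystander, loose, to be left alone: small carved wooden figure, 110 mm tall, 46 mm across. Origin: underside, at the bench.
- mallet: Bystander, loose, to be left alone: carver's mallet lying on its side, dark head 64 mm thick, 215 mm long. Origin: on the bench under the handle, 50 mm short of the head; x runs towards the head, which spans x = 50 to 135 mm; the handle reaches back to x = -80 mm.
- glue: Bystander, loose, to be left alone: yellow glue bottle with red cap, 120 mm tall, 48 mm across. Origin: underside, at the bench.
- wedge: Bystander, loose, to be left alone: small wooden wedge block, 75 x 30 x 22 mm. Origin: underside, at the bench.
- chisel: Bystander, loose, to be left alone: chisel with a pale wooden handle, 190 mm long, lying flat. Origin: on the bench, near the middle of its length; x runs towards the tip.
- pot: Bystander, loose, to be left alone: blue pot, 80 mm across, 100 mm tall. Origin: underside, at the bench.
Not all that is in view belongs to the job. Leave any turquoise look-alike of the blank alone.

How it is judged:
At the end, for the whole second after the job is handed in: The blank lies flat on the bench at rest, a long side against the fence: parallel within 0.035 rad (2 degrees), its long side within 5.5 mm of the fence at the middle, its centre within 90 mm of the fence's middle along it, so that neither end passes the fence's ends (angle between the x axis of blank and the x axis of fence, either way round below 0.035 rad and x of blank in the frame of fence between -0.053 and -0.04 m and y of blank in the frame of fence between -0.09 and 0.09 m and height (world z) of blank below 0.004 m and angle between blank's own z axis and vertical below 0.05 rad and linear speed of blank below 0.01 m/s); the robot touches nothing.
It fails at once if the blank touches the fence while turned more than 15 degrees from parallel (contact force between blank and fence above 0.5 N and angle between the x axis of blank and the x axis of fence, either way round above 0.262 rad).
It fails at once if the blank is lifted or tipped (height (world z) of blank above 0.01 m or angle between blank's own z axis and vertical above 0.12 rad).
It fails at once if another thing on the bench is moved more than 20 mm (distance of any of figurine, mallet, glue, wedge, chisel, pot from where it was at the start of the episode above 0.02 m).
It also fails if it takes over 64 s, if anything falls off the work surface, if the arm or the gripper's body presses on something with over 40 N, if the wrist force passes 120 N, or if a joint passes its speed limit or range.

### The arm

A 7-joint arm with a two-finger parallel gripper is mounted at the origin on the work surface. World frame = base frame: x ahead of the robot, y to its left, z up, the work surface at z = 0. Lengths are in m, angles in rad, forces in N, time in s.
With the tool pointing down it reaches from about 0.35 to 0.9 m from the base axis. Payload 7.2 kg.
Tool frame: the origin (TCP) lies at the very end of the fingers, on their centre line; the grasp point (between the pads) lies 19 mm behind it; z points along the fingers, y is the direction in which the jaws open and shut (so a half turn about z gives the same grasp; the last joint's range is limited). The gripper opens to 85 mm and grips with 20 to 120 N. Pads are 22 mm wide; open, the fingers measure 114 mm over their backs; the gripper's body (76 mm by 85 mm) begins 54 mm behind the grasp point. The pads swing forward as they close: fully open they stand 13 mm farther back than shut.
Start: joints at [1.18, 0.411, -0.013, 1.596, 0.006, 1.134, -0.082], TCP at [0.198, -0.593, 0.231] pointing down, gripper open.
Joint ranges: [-2.95, 2.95], [-0.29, 1.99], [-1.47, 1.44], [0.14, 2.54], [-1.03, 4.17], [0.13, 1.85], [-2.86, 2.86]. Speed limits (rad/s): [2.39, 2.39, 3.01, 3.01, 3.14, 3.14, 3.14].

### API

Orientations are given as a rotation vector (axis times angle).
In Python, from station import monitor, vision, bot gives the robot as it stands. The module is installed in compiled form; this text tells all that it offers.
- The arm moves only by the shell command python3 -m pendant 'ROWS' [FORCE]. ROWS is JSON, a list of rows, each a list of 3 entries, a list of its own where there are three numbers: the turn, a rotation vector about the tool's x, y, z in degrees, then the shift along the tool's x, y, z in mm, then the closure in counts, from 0 (fully open) to 255 (shut). In form: [[[wx, wy, wz], [x, y, z], fingers], ...]. A call has exactly 10 rows; each row shifts and turns the commanded pose from where the row before left it, along the tool's axes as they then stand; what a row does not reach is not made up. A row lasts 1/8 s, in which the tool goes at most 62.5 mm and 10.7 degrees, less where a joint would pass 70% of its speed; a pose out of reach is approached as far as the arm can. A call is refused whole if a number of a shift passes 62.5 or a number of a turn 10.7, either way. A call with a gripper value outside its range is refused whole. The fingers move at their own pace and stop on an object; FORCE is the grip in N (left out, the last holds). Time passes only in rows, so rows that do not move let the fingers close, or fill a call up. It gives the time, the measured TCP pose, the force and the opening at its end, in the units of the state.
- monitor.read_state(): the state, without advancing time (a new reading comes with each control period).
- vision.get_image(name): name is "scene" or "top"; returns the picture (420x560x3 uint8, red, green, blue); there is no depth.
- vision.camera_model(name): a dict with "mtx" (3x3 intrinsics, pixels), "dist_coeffs" ([k1, k2, p1, p2, k3] as OpenCV has them; the pictures are not rectified), "cam_to_world" (4x4, takes a point from camera to world coordinates). Camera axes: x right, y down, z forward; pixel columns grow to the right and rows downward; lengths in m; the calibration is good to about 2 mm. A picture is of the moment at which its call begins. camera_model takes no time and is no camera call.
- bot.sign_off(): hands the job in, once; it reports no verdict.
The state is a dict: "time_s": time; "joint_pos": joint angles; "dq": joint speeds; "joint_efforts": joint torques, N m; "ee_pos": TCP position; "tcp_rot": TCP orientation; "wrist_force": force on the tool from outside, world axes, zero at the start; "torque": the same for the moment, N m; "grip_width": finger opening in m.
Only numpy, scipy, OpenCV 4.12 (cv2) and the standard library are available. Lean on these libraries where they do the work, as an engineer would, in place of code of your own. Each camera call takes 0.05 s, during which the arm holds its last target.

## Working session

There is one attempt and no reset: what is moved stays moved. The work goes in short steps, Python scripts to look and compute and a shell command to move; the robot and the scene stay as the last step left them, time stands still between calls to the robot, and variables do not carry over. Pictures are saved under pics/ and viewed, and the job is handed in when it is done.

```bash
mkdir -p pics; python3 - <<'E'
from station import monitor, vision, bot
import cv2
for n in ("scene","top"):
    cv2.imwrite(f"pics/{n}0.png", cv2.cvtColor(vision.get_image(n),cv2.COLOR_RGB2BGR))
    m=vision.camera_model(n); print(n,m)
print(monitor.read_state())
E
```

```text
scene {'mtx': array([[511.99870156,   0.        , 279.62002891],
       [  0.        , 511.99870156, 209.90406689],
       [  0.        ,   0.        ,   1.        ]]), 'dist_coeffs': array([-0.03844222,  0.        ,  0.        ,  0.        ,  0.        ]), 'cam_to_world': array([[-0.77293421,  0.45912058, -0.43792808,  1.11441991],
       [ 0.63436266,  0.54557529, -0.54766014,  0.73721788],
       [-0.01251931, -0.70111047, -0.71294275,  0.96917931],
       [ 0.        ,  0.        ,  0.        ,  1.        ]])}
top {'mtx': array([[493.15574397,   0.        , 279.86321126],
       [  0.        , 493.15574397, 210.55684275],
       [  0.        ,   0.        ,   1.        ]]), 'dist_coeffs': array([-0.01496196,  0.        ,  0.        ,  0.        ,  0.        ]), 'cam_to_world': array([[-0.01741592, -0.98247947,  0.18555529,  0.3082526 ],
       [-0.99981421,  0.0155796 , -0.01134997,  0.0270925 ],
       [ 0.00826023, -0.18571849, -0.98256827,  1.23954645],
       [ 0.        ,  0.        ,  0.        ,  1.        ]])}
{'time_s': 0.1, 'joint_pos': array([ 1.17979662,  0.41188939, -0.01271734,  1.59699205,  0.00560577,
        1.13430338, -0.0822143 ]), 'dq': array([-1.13476770e-03, -2.13318265e-03,  7.90074849e-05, -2.69589519e-03,
       -2.02255510e-03, -2.34809861e-03,  3.42984533e-04]), 'joint_efforts': array([ 2.39080517e-03, -6.01834488e+01,  6.84056170e-01, -3.00090587e+01,
        1.40227529e-02,  6.44831380e-03,  4.41285476e-05]), 'ee_pos': array([ 0.19807935, -0.59228721,  0.23048087]), 'tcp_rot': array([-3.09926352e+00, -5.04637663e-01,  5.67080094e-04]), 'wrist_force': array([0.21704915, 0.29690929, 0.05329614]), 'torque': array([ 0.01721187, -0.01369133,  0.01422604]), 'grip_width': 0.08520805096946096}
```

View pics/scene0.png

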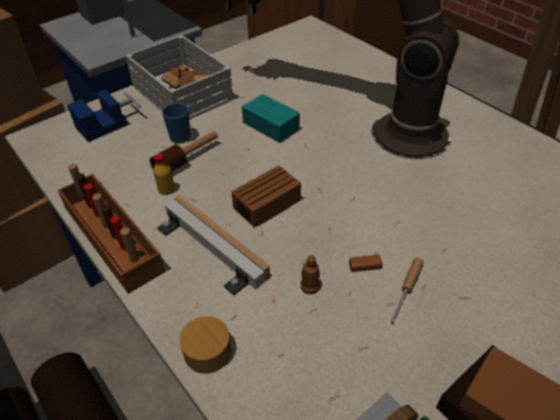

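View pics/top0.png

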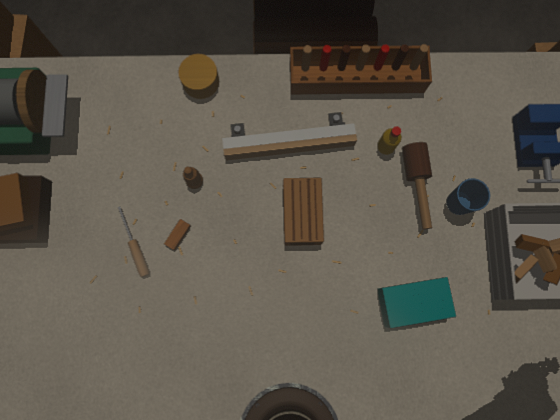

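The blank is the brown streaked block at top-view (303,210). The turquoise block at (418,302) is the look-alike to leave alone. The fence runs from (224,148) to (356,135). I'll confirm both in an enlarged crop.

```bash
cat > h.py <<'E'
import cv2, numpy as np
from station import vision
def px2w(n,uv,z):
    m=vision.camera_model(n); p=cv2.undistortPoints(np.array(uv,float).reshape(-1,1,2),m["mtx"],m["dist_coeffs"]).reshape(-1,2)
    T=m["cam_to_world"]; d=np.c_[p,np.ones(len(p))]@T[:3,:3].T; o=T[:3,3]
    return o+d*((z-o[2])/d[:,2])[:,None]
def w2px(n,P):
    m=vision.camera_model(n);T=np.linalg.inv(m["cam_to_world"])
    return cv2.projectPoints(np.array(P,float).reshape(-1,1,3),cv2.Rodrigues(T[:3,:3])[0],T[:3,3],m["mtx"],m["dist_coeffs"])[0].reshape(-1,2)
def crop(n,x0,y0,x1,y1,s,f,P=None):
    im=cv2.cvtColor(vision.get_image(n),cv2.COLOR_RGB2BGR)
    c=cv2.resize(im[y0:y1,x0:x1],None,fx=s,fy=s,interpolation=cv2.INTER_CUBIC)
    c=cv2.convertScaleAbs(c,alpha=1.6)
    for u in range(x0-x0%20+20,x1,20):
        cv2.line(c,((u-x0)*s,0),((u-x0)*s,6),(255,255,255),1);cv2.putText(c,str(u),((u-x0)*s-10,16),0,.35,(255,255,255))
    for v in range(y0-y0%20+20,y1,20):
        cv2.line(c,(0,(v-y0)*s),(6,(v-y0)*s),(255,255,255),1);cv2.putText(c,str(v),(8,(v-y0)*s+4),0,.35,(255,255,255))
    if P is not None:
        for p in w2px(n,P): cv2.circle(c,(int((p[0]-x0+.5)*s),int((p[1]-y0+.5)*s)),3,(0,255,0),1)
    cv2.imwrite(f,c)
E
python3 - <<'E'
from h import *
crop("top",215,105,415,255,4,"pics/c1.png")
E
```

```text
(no output)
```

View pics/c1.png

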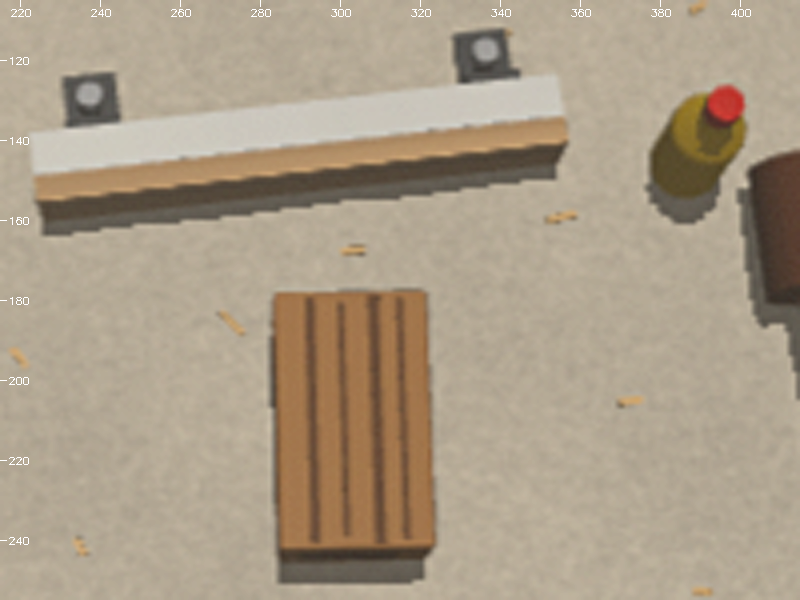

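```bash
python3 - <<'E'
from h import *
b=px2w("top",[(283.6,178.1),(321.4,177.4),(323.3,241.6),(284.7,242)],.065)
f=px2w("top",[(223.8,154.8),(356.6,140.3)],.045)
fb=px2w("top",[(225.5,163.3),(354,146)],0)
print(b.round(4),b.mean(0)); print(f.round(4),np.linalg.norm(f[0]-f[1]),f.mean(0)); print(fb)
d=f[0]-f[1];print("fence y dir deg",np.degrees(np.arctan2(d[1],d[0])))
e=(b[0]+b[1]-b[2]-b[3]);print("blank long deg",np.degrees(np.arctan2(e[1],e[0])))
print("widths",[np.linalg.norm(b[i]-b[(i+1)%4]) for i in range(4)])
for n,p,z in [("glue",(387,150),0.),("figb",(194,184),0),("wedge",(178,235),.022),("chisel",(121,209),0.01),("chh",(143,273),.02),("mh",(428,228),.02),("mhead",(406,150),.05),("mhead2",(403,180),.03),("turq",(455,315),.06),("turq",(380,287),.06)]: print(n,px2w("top",[p],z).round(3))
E
```

```text
[[ 0.611   0.0029  0.065 ]
 [ 0.6114 -0.09    0.065 ]
 [ 0.4527 -0.0893  0.065 ]
 [ 0.4532  0.0033  0.065 ]] [ 0.53206364 -0.04326402  0.065     ]
[[ 0.6789  0.1519  0.045 ]
 [ 0.7122 -0.1847  0.045 ]] 0.33823574636891734 [ 0.69557428 -0.01635816  0.045     ]
[[ 0.66978257  0.15212417  0.        ]
 [ 0.71188148 -0.18504696  0.        ]]
fence y dir deg 95.65357921727356
blank long deg -0.1853038615877673
widths [np.float64(0.09292134439502261), np.float64(0.1586782365951909), np.float64(0.09256774588582864), np.float64(0.157754023929931)]
glue [[ 0.7   -0.271  0.   ]]
figb [[0.616 0.233 0.   ]]
wedge [[0.48  0.267 0.022]]
chisel [[0.551 0.416 0.01 ]]
chh [[0.388 0.352 0.02 ]]
mh [[ 0.488 -0.358  0.02 ]]
mhead [[ 0.683 -0.307  0.05 ]]
mhead2 [[ 0.611 -0.3    0.03 ]]
turq [[ 0.274 -0.394  0.06 ]]
turq [[ 0.343 -0.221  0.06 ]]
```

Measured: fence centre is near (0.695, -0.016) with its normal at about 5.7°. The blank centre is (0.532, -0.043) with its long axis along world x, so it needs about 84° clockwise. I'll square the tool to world axes and travel high with the fingers closed.

```bash
python3 -m pendant '[[[0,0,9.2],[0,0,0],255],[[0,0,9.3],[0,0,0],255],[[0,0,0],[20,-35,0],255],[[0,0,0],[26,-42,0],255],[[0,0,0],[26,-42,0],255],[[0,0,0],[26,-42,0],255],[[0,0,0],[26,-42,0],255],[[0,0,0],[26,-42,0],255],[[0,0,0],[26,-42,0],255],[[0,0,0],[26,-42,0],255]]'
```

```text
time_s: 1.4
ee_pos: [0.4008, -0.2623, 0.2313]
tcp_rot: [3.141, -0.0, 0.0]
wrist_force: [0.0, 0.0, -0.7]
grip_width: 0.0001
```

```bash
python3 -m pendant '[[[0,0,0],[24,-40,0],255],[[0,0,0],[24,-40,0],255],[[0,0,0],[24,-40,0],255],[[0,0,0],[24,-40,0],255],[[0,0,0],[24,-40,0],255],[[0,0,0],[24,-40,0],255],[[0,0,0],[24,-40,0],255],[[0,0,0],[24,-40,0],255],[[0,0,0],[0,0,0],255],[[0,0,0],[0,0,50],255]]'; python3 -m pendant '[[[0,0,0],[0,0,50],255],[[0,0,0],[0,0,50],255],[[0,0,0],[0,0,40],255],[[0,0,0],[0,0,25],255],[[0,0,0],[0,0,0],255],[[0,0,0],[0,10,0],255],[[0,0,0],[0,10,0],255],[[0,0,0],[0,6,0],255],[[0,0,0],[0,6,0],255],[[0,0,0],[0,0,0],255]]'; python3 - <<'E'
from h import *
crop("top",215,105,415,255,4,"pics/c2.png")
E
```

```text
time_s: 2.65
ee_pos: [0.5948, 0.0567, 0.1838]
tcp_rot: [-3.141, -0.001, -0.011]
wrist_force: [0.5, -1.0, -0.3]
grip_width: -0.0002
time_s: 3.9
ee_pos: [0.5941, 0.0245, 0.018]
tcp_rot: [-3.141, 0.0, -0.006]
wrist_force: [0.9, 3.4, 5.0]
grip_width: 0.0001
```

View pics/c2.png

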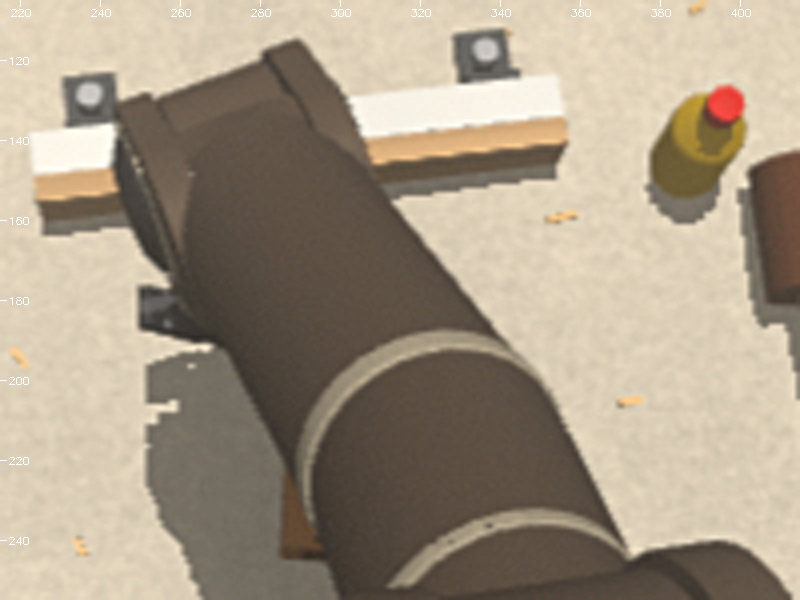

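The arm hides the blank from above, so I'll use the scene camera.

```bash
python3 -m pendant '[[[0,0,0],[0,6,0],255],[[0,0,0],[0,8,0],255],[[0,0,0],[0,8,0],255],[[0,0,0],[0,8,0],255],[[0,0,0],[0,8,0],255],[[0,0,0],[0,8,0],255],[[0,0,0],[0,8,0],255],[[0,0,0],[0,6,0],255],[[0,0,0],[0,0,0],255],[[0,0,0],[0,0,0],255]]'; python3 - <<'E'
from h import *
crop("scene",150,130,350,280,4,"pics/c3.png")
E
```

```text
time_s: 5.2
ee_pos: [0.5936, -0.0355, 0.0173]
tcp_rot: [-3.141, -0.0, -0.004]
wrist_force: [3.1, 3.7, 5.2]
grip_width: -0.0002
```

View pics/c3.png

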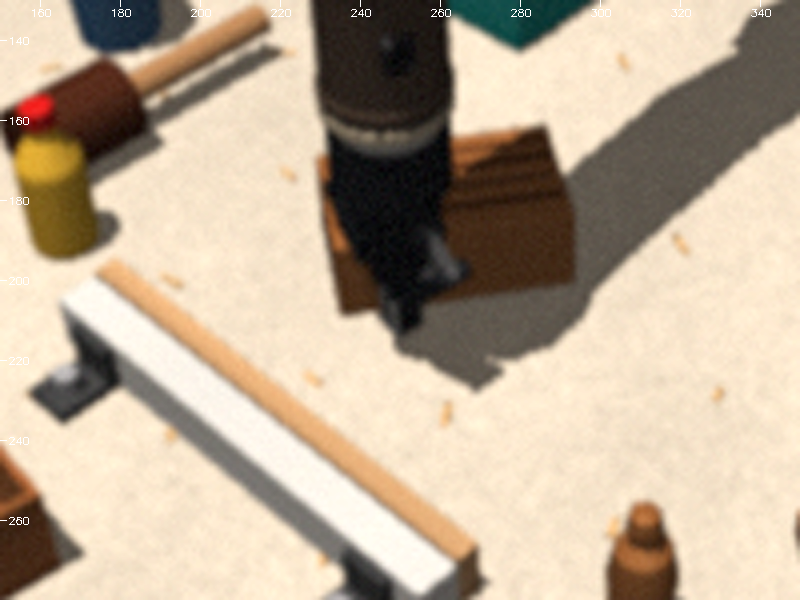

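```bash
cat >> h.py <<'E'
def face(uv,z=0.0):
    # uv: two pixels of the bottom edge of the left(+y) long face: front, rear
    a,b=px2w("scene",uv,z)[:,:2]; d=a-b; L=np.linalg.norm(d); d/=L
    n=np.array([-d[1],d[0]]); m=(a+b)/2; c=m-n*.0475
    print("front",a.round(3),"rear",b.round(3),"L",L.round(3),"ang",np.degrees(np.arctan2(d[1],d[0])).round(1),"centre",c.round(3))
E
python3 - <<'E'
from h import *
face([(234.2,208.1),(293.7,199.9)])
E
```

```text
front [ 0.608 -0.091] rear [ 0.466 -0.012] L 0.162 ang -29.0 centre [ 0.514 -0.093]
```

```bash
python3 - <<'E'
from h import *
print(w2px("scene",[(0.594,-0.0355,0.017),(.611,.003,.065),(.453,.003,.065),(.6114,-.09,.065)]))
print(px2w("scene",[(251,212)],.017))
# top corners in c3: front-left, rear-left, rear-right
print(px2w("scene",[(287-0+6.2,180.5-0),(286.4,161.5),(229.5,169.5)],.065))
E
```

```text
[[250.36063398 212.62613891]
 [253.22656707 210.80418516]
 [301.37501138 182.97030616]
 [231.22073754 191.13740981]]
[[ 0.59135391 -0.03624303  0.017     ]]
[[ 0.46308752 -0.01805531  0.065     ]
 [ 0.42721971 -0.08874852  0.065     ]
 [ 0.56549421 -0.16216908  0.065     ]]
```

```bash
python3 - <<'E'
from h import *
import cv2
a=cv2.imread("pics/scene0.png"); c=cv2.resize(a[150:290,150:350],None,fx=4,fy=4,interpolation=cv2.INTER_CUBIC); cv2.imwrite("pics/c3b.png",cv2.convertScaleAbs(c,alpha=1.8))
E
```

```text
(no output)
```

View pics/c3b.png

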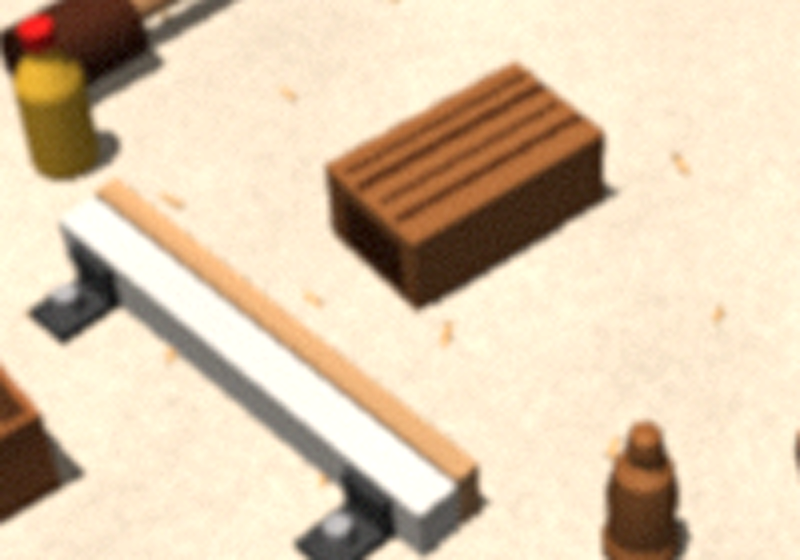

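The block turned about 29°, but the contact was on the wide knuckles in the tool's y direction. I'll switch to pushing along tool x, which is the narrow side. The next push goes on the rear end of the opposite long face.

```bash
python3 -m pendant '[[[0,0,0],[0,-10,0],255],[[0,0,0],[0,0,-40],255],[[0,0,-10.2],[0,0,-40],255],[[0,0,-10.2],[0,0,-25],255],[[0,0,-10.2],[0,0,0],255],[[0,0,-10.2],[0,0,0],255],[[0,0,-10.2],[0,0,0],255],[[0,0,-10],[0,0,0],255],[[0,0,0],[-42,-26,0],255],[[0,0,0],[-42,-26,0],255]]'; python3 -m pendant '[[[0,0,0],[-42,-26,0],255],[[0,0,0],[-42,-26,0],255],[[0,0,0],[0,0,0],255],[[0,0,0],[0,0,0],255],[[0,0,0],[0,0,0],255],[[0,0,0],[0,0,0],255],[[0,0,0],[0,0,0],255],[[0,0,0],[0,0,0],255],[[0,0,0],[0,0,0],255],[[0,0,0],[0,0,0],255]]'; python3 - <<'E'
from h import *
crop("scene",150,130,350,280,4,"pics/c4.png")
crop("top",215,135,415,285,4,"pics/c4t.png")
E
```

```text
time_s: 6.5
ee_pos: [0.5036, -0.0743, 0.1201]
tcp_rot: [-2.705, -1.594, 0.004]
wrist_force: [-0.5, -1.1, 0.3]
grip_width: -0.0001
time_s: 7.75
ee_pos: [0.4199, -0.1223, 0.1213]
tcp_rot: [2.707, 1.594, -0.0]
wrist_force: [0.8, 0.2, 0.9]
grip_width: 0.0001
```

View pics/c4.png

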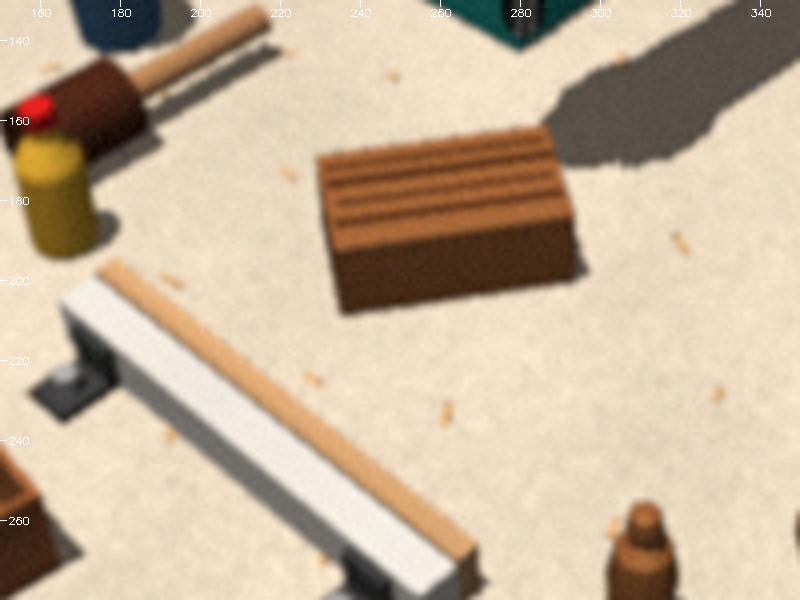

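View pics/c4t.png

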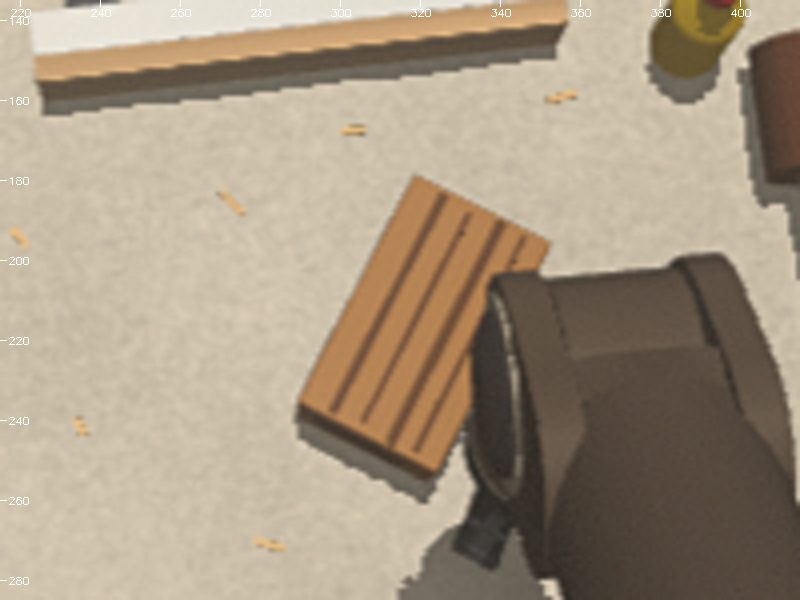

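Top view now shows the blank's top corners at (318.7,178.7), (290,235.7), (324.2,253.2) and (352.4,195.5).

```bash
cat >> h.py <<'E'
def blank(uv,z=.065,n="top"):
    p=px2w(n,uv,z)[:,:2]   # front-left, rear-left, rear-right, front-right
    c=p.mean(0); d=p[0]+p[3]-p[1]-p[2]; print(p.round(3).tolist(),"c",c.round(4),"ang",np.degrees(np.arctan2(d[1],d[0])).round(1))
E
python3 - <<'E'
from h import *
blank([(318.6,178.7),(289.9,235.7),(324.1,253.2),(352.4,195.5)])
E
```

```text
[[0.608, -0.083], [0.468, -0.01], [0.425, -0.09], [0.565, -0.164]] c [ 0.5165 -0.0867] ang -27.8
```

```bash
python3 -m pendant '[[[0,0,0],[0,6,0],255],[[0,0,0],[0,0,40],255],[[0,0,0],[0,0,40],255],[[0,0,0],[0,0,26],255],[[0,0,0],[8,0,0],255],[[0,0,0],[8,0,0],255],[[0,0,2],[6,0,0],255],[[0,0,3],[7,0,0],255],[[0,0,3],[7,0,0],255],[[0,0,3],[7,0,0],255]]'; python3 -m pendant '[[[0,0,3],[7,0,0],255],[[0,0,3],[7,0,0],255],[[0,0,3],[7,0,0],255],[[0,0,3],[7,0,0],255],[[0,0,0],[0,0,0],255],[[0,0,0],[0,0,0],255],[[0,0,0],[0,0,0],255],[[0,0,0],[0,0,0],255],[[0,0,0],[0,0,0],255],[[0,0,0],[0,0,0],255]]'; python3 - <<'E'
from h import *
crop("scene",150,130,350,280,4,"pics/c5.png")
crop("top",215,135,415,285,4,"pics/c5t.png")
E
```

```text
time_s: 9.1
ee_pos: [0.4477, -0.0885, 0.0165]
tcp_rot: [2.847, 1.324, -0.0]
wrist_force: [-3.1, -2.6, 0.2]
grip_width: -0.0001
time_s: 10.35
ee_pos: [0.4671, -0.0686, 0.0153]
tcp_rot: [-2.97, -1.023, 0.0]
wrist_force: [-0.5, 0.5, -0.8]
grip_width: -0.0001
```

View pics/c5.png

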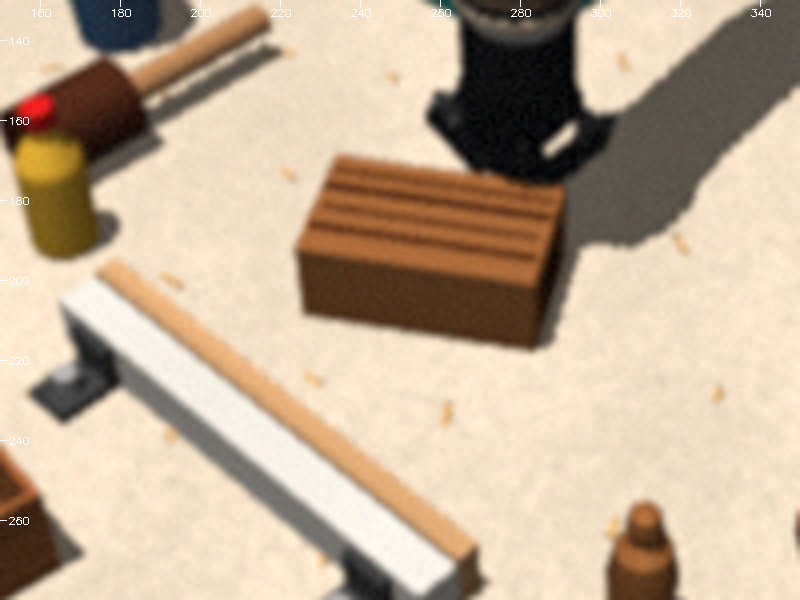

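View pics/c5t.png

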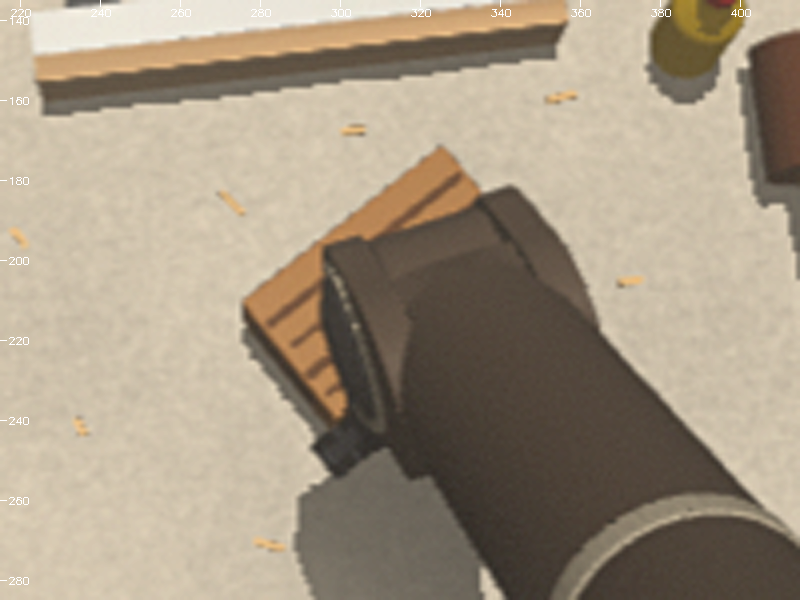

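```bash
python3 - <<'E'
from h import *
blank([(224.5,191.7),(284,201.6),(291.2,177),(234.5,169.2)],n="scene")
print(px2w("top",[(325.3,171.5),(275.8,211.5)],.065))
E
```

```text
[[0.626, -0.099], [0.532, 0.027], [0.458, -0.032], [0.554, -0.154]] c [ 0.5426 -0.0647] ang -52.6
[[ 0.62618414 -0.1000935   0.065     ]
 [ 0.52789325  0.02340933  0.065     ]]
```

The angle is -52°, with a target of -84.4°. I'll shift the tool back toward the rear corner and continue.

```bash
python3 -m pendant '[[[0,0,0],[-10,0,0],255],[[0,0,0],[0,-18,0],255],[[0,0,0],[7,0,0],255],[[0,0,3],[7,-1,0],255],[[0,0,4],[7,-1,0],255],[[0,0,4],[7,-1,0],255],[[0,0,4],[7,-1,0],255],[[0,0,4],[7,-1,0],255],[[0,0,4],[7,-1,0],255],[[0,0,0],[0,0,0],255]]'; python3 - <<'E'
from h import *
crop("scene",150,130,350,280,4,"pics/c6.png")
E
```

```text
time_s: 11.7
ee_pos: [0.4875, -0.0297, 0.0152]
tcp_rot: [-3.114, -0.413, 0.0]
wrist_force: [-1.3, 2.7, 1.3]
grip_width: 0.0
```

View pics/c6.png

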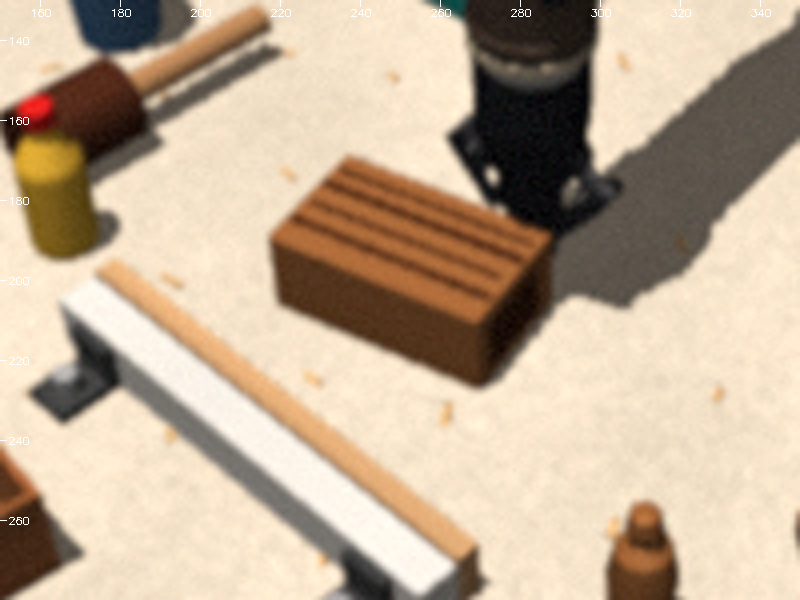

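```bash
python3 - <<'E'
from h import *
blank([(217.9,189.4),(270.4,210.4),(287.8,189.4),(237.4,169.2)],n="scene")
E
```

```text
[[0.634, -0.118], [0.578, 0.029], [0.496, -0.001], [0.548, -0.149]] c [ 0.564  -0.0597] ang -69.7
```

```bash
python3 -m pendant '[[[0,0,0],[-8,0,0],255],[[0,0,0],[0,-10,0],255],[[0,0,0],[7,0,0],255],[[0,0,2],[7,0,0],255],[[0,0,3],[7,-1,0],255],[[0,0,3],[7,-1,0],255],[[0,0,3],[7,-1,0],255],[[0,0,0],[6,0,0],255],[[0,0,0],[0,0,0],255],[[0,0,0],[-10,0,0],255]]'; python3 - <<'E'
from h import *
crop("scene",150,130,350,280,4,"pics/c7.png")
E
```

```text
time_s: 13.0
ee_pos: [0.5076, -0.0136, 0.0154]
tcp_rot: [-3.14, -0.109, -0.003]
wrist_force: [-0.1, 1.1, -0.6]
grip_width: -0.0
```

View pics/c7.png

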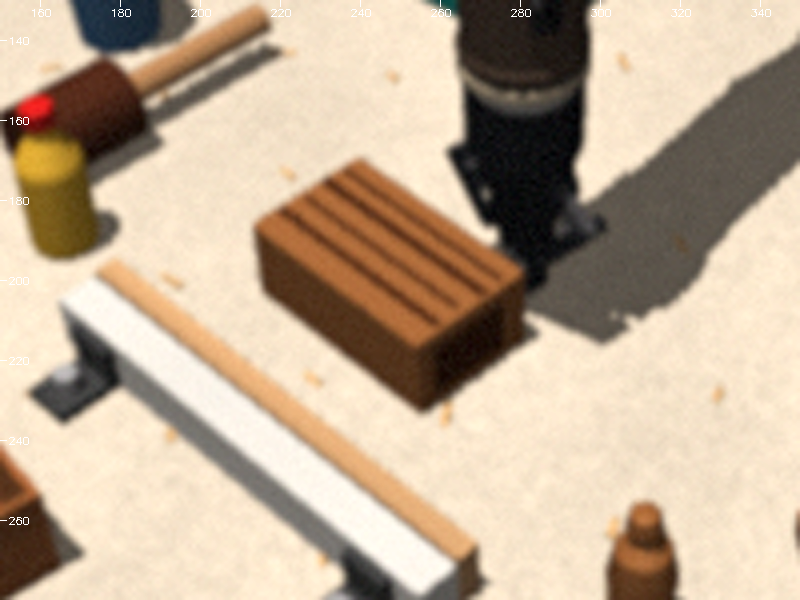

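```bash
python3 - <<'E'
from h import *
blank([(213.9,186.7),(254.9,216.6),(280.4,197.4),(240.4,169.2)],n="scene")
E
```

```text
[[0.636, -0.133], [0.62, 0.021], [0.529, 0.01], [0.542, -0.144]] c [ 0.5819 -0.0615] ang -84.6
```

Now -84.6°, parallel to the fence, with about 70 mm of gap and sitting -34 mm along the fence. I'll centre behind the blank, open the fingers for a two-point push, and advance.

```bash
python3 -m pendant '[[[0,0,-1.7],[-16,0,0],255],[[0,0,0],[0,28,0],200],[[0,0,0],[0,27,0],0],[[0,0,0],[0,0,4],0],[[0,0,0],[0,0,0],0],[[0,0,0],[0,0,0],0],[[0,0,0],[8,0,0],0],[[0,0,0],[8,0,0],0],[[0,0,0],[8,0,0],0],[[0,0,0],[0,0,0],0]]'; python3 -m pendant '[[[0,0,0],[7,0,0],0],[[0,0,0],[7,0,0],0],[[0,0,0],[7,0,0],0],[[0,0,0],[7,0,0],0],[[0,0,0],[7,0,0],0],[[0,0,0],[5,0,0],0],[[0,0,0],[5,0,0],0],[[0,0,0],[5,0,0],0],[[0,0,0],[0,0,0],0],[[0,0,0],[0,0,0],0]]'; python3 - <<'E'
from h import *
crop("scene",150,130,350,280,4,"pics/c8.png")
E
```

```text
time_s: 14.3
ee_pos: [0.521, -0.0666, 0.0113]
tcp_rot: [-3.138, -0.157, -0.001]
wrist_force: [-0.8, -0.0, -0.1]
grip_width: 0.0851
time_s: 15.55
ee_pos: [0.5694, -0.062, 0.011]
tcp_rot: [-3.138, -0.156, 0.001]
wrist_force: [-3.4, -0.6, -2.0]
grip_width: 0.0852
```

View pics/c8.png

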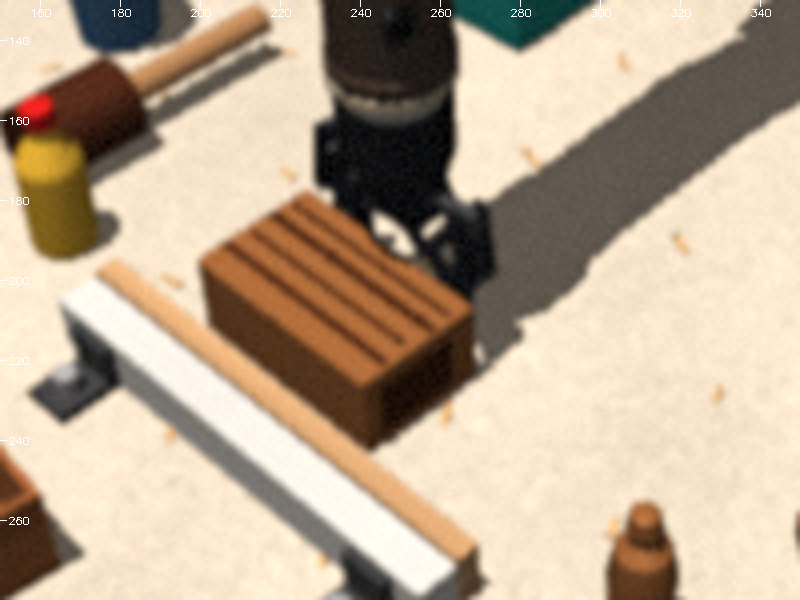

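```bash
python3 - <<'E'
from h import *
blank([(200.2,194.8),(241.4,226.5),(268,206.6),(226.7,177.4)],n="scene")
E
```

```text
[[0.68, -0.13], [0.665, 0.027], [0.574, 0.015], [0.59, -0.141]] c [ 0.6272 -0.0573] ang -84.3
```

```bash
python3 -m pendant '[[[0,0,0],[4,0,0],0],[[0,0,0],[4,0,0],0],[[0,0,0],[4,0,0],0],[[0,0,0],[3,0,0],0],[[0,0,0],[2,0,0],0],[[0,0,0],[2,0,0],0],[[0,0,0],[1,0,0],0],[[0,0,0],[0,0,0],0],[[0,0,0],[0,0,0],0],[[0,0,0],[0,0,0],0]]'; python3 -m pendant '[[[0,0,0],[0.5,0,0],0],[[0,0,0],[0.5,0,0],0],[[0,0,0],[0.5,0,0],0],[[0,0,0],[0.5,0,0],0],[[0,0,0],[0,0,0],0],[[0,0,0],[0,0,0],0],[[0,0,0],[0,0,0],0],[[0,0,0],[0,0,0],0],[[0,0,0],[0,0,0],0],[[0,0,0],[0,0,0],0]]'; python3 - <<'E'
from h import *
crop("scene",150,130,350,280,4,"pics/c9.png")
E
```

```text
time_s: 16.85
ee_pos: [0.5899, -0.0599, 0.0113]
tcp_rot: [3.138, 0.156, 0.0]
wrist_force: [-3.5, -0.8, -1.4]
grip_width: 0.0854
time_s: 18.1
ee_pos: [0.5918, -0.0597, 0.0113]
tcp_rot: [3.138, 0.156, 0.0]
wrist_force: [-3.3, -1.3, -0.5]
grip_width: 0.0854
```

View pics/c9.png

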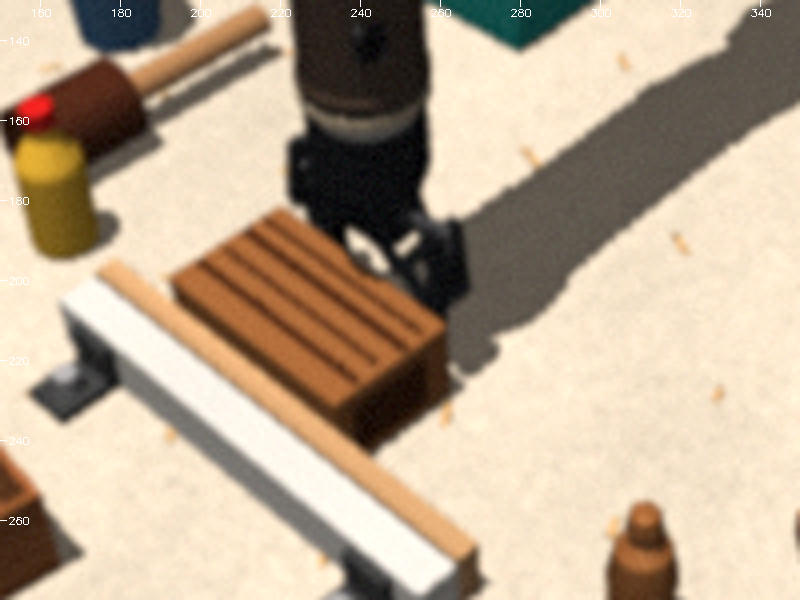

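Nearly there, and no contact force yet. I'll continue in small steps until the force rises.

```bash
python3 -m pendant '[[[0,0,0],[0.5,0,0],0],[[0,0,0],[0.5,0,0],0],[[0,0,0],[0.5,0,0],0],[[0,0,0],[0.5,0,0],0],[[0,0,0],[0,0,0],0],[[0,0,0],[0,0,0],0],[[0,0,0],[0,0,0],0],[[0,0,0],[0,0,0],0],[[0,0,0],[0,0,0],0],[[0,0,0],[0,0,0],0]]'; python3 -m pendant '[[[0,0,0],[0.5,0,0],0],[[0,0,0],[0.5,0,0],0],[[0,0,0],[0.5,0,0],0],[[0,0,0],[0,0,0],0],[[0,0,0],[0,0,0],0],[[0,0,0],[0,0,0],0],[[0,0,0],[0,0,0],0],[[0,0,0],[0,0,0],0],[[0,0,0],[0,0,0],0],[[0,0,0],[0,0,0],0]]'
```

```text
time_s: 19.4
ee_pos: [0.5927, -0.0597, 0.0111]
tcp_rot: [3.137, 0.156, -0.003]
wrist_force: [-8.1, -1.1, 1.3]
grip_width: 0.0851
time_s: 20.65
ee_pos: [0.5927, -0.0598, 0.0109]
tcp_rot: [3.137, 0.157, -0.008]
wrist_force: [-11.0, -2.3, 4.2]
grip_width: 0.0854
```

The tool has stalled with force rising, so the blank is on the fence. One firmer nudge to seat it, then back straight off, lift and check.

```bash
python3 -m pendant '[[[0,0,0],[1,0,0],0],[[0,0,0],[1,0,0],0],[[0,0,0],[0,0,0],0],[[0,0,0],[0,0,0],0],[[0,0,0],[0,0,0],0],[[0,0,0],[-3,0,0],0],[[0,0,0],[-3,0,0],0],[[0,0,0],[-4,0,0],0],[[0,0,0],[-10,0,0],0],[[0,0,0],[-20,0,0],0]]';  python3 -m pendant '[[[0,0,0],[-40,0,0],0],[[0,0,0],[-40,0,0],0],[[0,0,0],[-40,0,-40],0],[[0,0,0],[-30,0,-40],0],[[0,0,0],[0,0,-40],0],[[0,0,0],[0,0,-40],0],[[0,0,0],[0,50,-20],0],[[0,0,0],[0,50,0],0],[[0,0,0],[0,50,0],0],[[0,0,0],[0,0,0],0]]'; python3 - <<'E'
from h import *
crop("scene",150,130,350,280,4,"pics/c10.png")
crop("top",215,105,415,255,4,"pics/c10t.png")
E
```

```text
time_s: 21.9
ee_pos: [0.5576, -0.063, 0.0115]
tcp_rot: [-3.138, -0.156, -0.002]
wrist_force: [-0.4, 0.1, -0.8]
grip_width: 0.0854
time_s: 23.15
ee_pos: [0.4224, -0.231, 0.1913]
tcp_rot: [3.137, 0.147, 0.001]
wrist_force: [-0.4, -0.0, 0.1]
grip_width: 0.0855
```

View pics/c10.png

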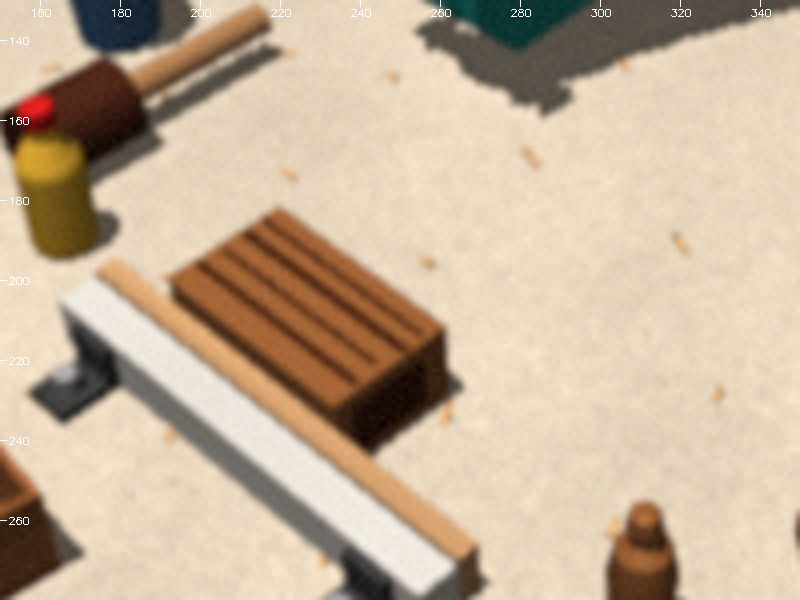

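View pics/c10t.png

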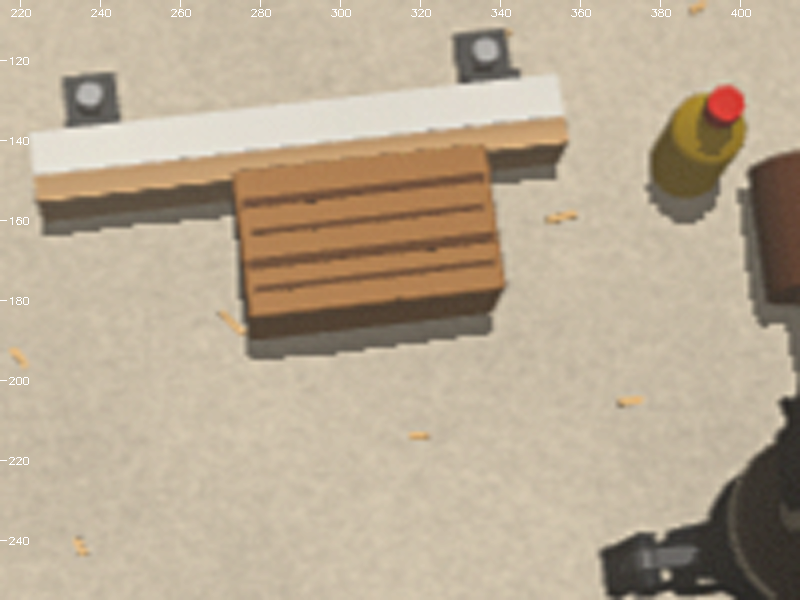

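```bash
python3 - <<'E'
from h import *
uv=[(215+487/4,105+146/4),(215+235/4,105+171/4),(215+248/4,105+317/4),(215+503/4,105+287/4)]
blank(uv); blank([(193,199.7-.2),(233.3,231.5),(260.7,211.5),(220,182)],n="scene")
f=px2w("top",[(223.8,154.8),(356.6,140.3)],.045)[:,:2]; fm=f.mean(0); y=f[0]-f[1]; y/=np.linalg.norm(y); x=np.array([y[1],-y[0]])
c=px2w("top",uv,.065)[:,:2]; print("blank in fence", ((c-fm)@np.c_[x,y]).round(4).tolist(), ((c.mean(0)-fm)@np.c_[x,y]).round(4), "fence yang",np.degrees(np.arctan2(y[1],y[0]))-180)
from station import monitor
im=cv2.cvtColor(vision.get_image("top"),cv2.COLOR_RGB2BGR); cv2.imwrite("pics/topend.png",im)
d=cv2.absdiff(im,cv2.imread("pics/top0.png")).max(2)
for n,(a,b,c2,e) in dict(fig=(175,155,210,195),wedge=(155,210,200,260),chisel=(110,200,155,285),glue=(375,118,405,165),mallet=(398,138,435,195),pot=(450,180,485,215)).items(): print(n,(d[b:e,a:c2]>40).sum())
E
```

```text
[[0.703, -0.131], [0.689, 0.026], [0.596, 0.019], [0.612, -0.138]] c [ 0.65   -0.0559] ang -84.5
[[0.704, -0.128], [0.689, 0.027], [0.598, 0.017], [0.614, -0.138]] c [ 0.6512 -0.0552] ang -84.5
blank in fence [[-0.0039, -0.1152], [-0.0023, 0.0427], [-0.0958, 0.0454], [-0.0948, -0.1125]] [-0.0492 -0.0349] fence yang -84.34642078272644
fig 0
wedge 0
chisel 0
glue 0
mallet 145
pot 160
```

View pics/topend.png

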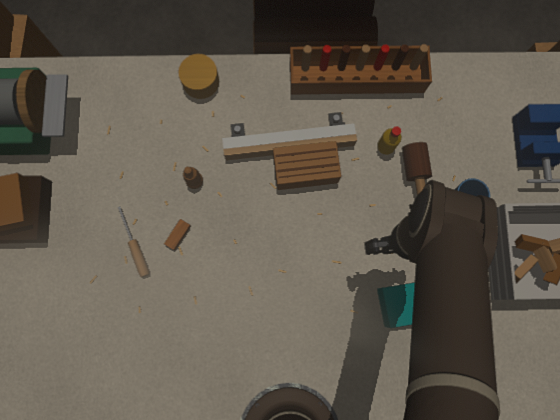

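```bash
python3 -c "
from station import bot; print(bot.sign_off())"
```

```text
the job is handed in; nothing more can be done
None
```

The blank now lies with a long side flush along the fence, and I handed the job in at about 23 s of the 64 s allowed. I turned it about 84° clockwise, well clear of the fence: one push on its front end, then three on the rear end of the opposite side. An open-finger, two-point push then took it up to the fence until the tool stalled at about 11 N; a final 2 mm nudge seated it.

**Last checks, from the camera images:**
- **Angle:** about 0.2° off parallel to the fence, against a limit of 2°.
- **Distance:** the centre measures about 49 mm from the face, so a 1–2 mm gap at most, within the calibration error.
- **Along the fence:** the centre is about 35 mm from the fence's middle (limit 90 mm), so neither end sticks out.
- **Views:** the top and scene cameras agree to about 1 mm.
- **Arm:** it is clear of everything.
- **Other items:** the figurine, wedge, chisel and glue show no change in the top view. The arm partly hid the mallet's handle and the pot, so the picture comparison for those two is not conclusive, but nothing was pushed near them.

**One fault:** the first push made contact on the gripper's wide knuckles instead of the fingertips. I saw no lifting or tipping, the forces I read stayed at about 5 N or less, and I turned the tool for the remaining pushes.

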